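# Load the jar shaker and close it up

## Task

Slide the shaker's empty carriage fully to the park end of its rails and push the clamp lever fully down to lock it. Then stand every small black-capped jar from the bench upright in the tray, one to a bay, and shut the hold-down lid fully. After that raise the clamp lever, slide the carriage until its pointer is on the run mark, and push the clamp lever fully down again to lock it there. Leave the tub, the bottle and the palette knife where they are.

Things in the scene. Friction and masses are not known exactly. Their poses are not given: they have to be found in the camera images.
- shaker: Bench shaker for paint jars, fixed to the bench: a grey base 200 x 460 x 40 mm high with two steel rails along its own y. Origin on the bench under the middle of the rails' length; x points to the clamp-lever side (away from the robot), y along the rails from the park end to the run end, z up. Everything else of the shaker is described in this frame.
- carriage (a joint): Position of the aluminium carriage along the rails in m: 0 = park end (against the end stop at -0.003, first notch under the pawl), 0.100 = run position (pointer on the mark, second notch under the pawl), free to slide on to 0.13; starts at 0.03 to 0.08. About 3 N of friction. With the lever down the pawl blocks it. At value s the carriage's middle is at shaker y = -0.05 + s.
- tray (a point): Middle of the carriage's floor (upper face, 58 mm above the bench), axes like the shaker's. Three bays in a row along y, middles at y = -0.086, 0, +0.086, each 82 mm (y) x 98 mm (x) inside, for one jar each; walls and dividers 24 mm high, 4 to 5 mm thick. Slim corner posts at x +0.050 and -0.064, y +-0.128 rise 74 mm above the floor, to the lid.
- carriage_grip (a point): Middle of the top of the black upright grip post at the carriage's park end (-y), for sliding the carriage: 24 mm (x) x 16 mm (y), 85 mm tall, top 143 mm above the bench; 50 mm of room between it and the carriage end, free on the other sides.
- pointer (a point): Tip of the small white pointer on the carriage's lever side.
- run_mark (a point): Point on the black run mark on the base, a line 4 mm wide and 40 mm long across the rails' direction. The carriage is at the mark when the pointer has the same shaker y as this point; the notch gives +-6 mm.
- lid (a joint): Angle of the hold-down lid in rad: 0 = shut (level, 6 mm above the jars' caps), 1.57 = upright, starts open at 1.6 to 1.75. Stiff hinge: stays where it is left; about 2 to 3 N at the free edge moves it.
- lid_hinge (a point): Middle of the lid's hinge line, which runs along shaker y on the robot's side of the carriage, at tray x = -0.070, 135 mm above the bench. The lid moves with the carriage.
- lid_edge (a point): Middle of the lid's free edge (outer face), 120 mm from the hinge. Grey plate 262 mm long, 6 mm thick, with a black edge strip (12 mm). Open, it stands up on the robot's side, leaning slightly towards the robot; it shuts by swinging over, away from the robot. Shut, its top is 138 mm above the bench, its edge at tray x = +0.05.
- lever (a joint): Angle of the clamp lever in rad: 0 = down, locked (leaning 45 degrees away from the robot, +x); 0.785 = upright; 0.9 = fully raised; starts raised, at 0.8 to 0.88. The pawl is clear of the carriage above 0.55. Stiff: stays where left, about 2 to 4 N at the knob moves it. It goes down only when a notch is under the pawl.
- lever_pivot (a point): The lever's pivot, axis along shaker y, at shaker x = 0.088, y = 0.04, 73 mm above the bench. Upright, the lever stands 38 mm beyond the shut lid's edge and overtops the shut lid by 64 mm.
- lever_knob (a point): Centre of the lever's black ball knob (28 mm across), 115 mm from the pivot; the bar is 14 mm wide (y), 12 mm thick. Locked, it lies at shaker x = 0.169, 154 mm above the bench, and can be pushed upright from its far side.
- jar1: Jar of paint sample: white plastic, black screw cap; 50 mm across (cap 51 mm), 68 mm tall, about 160 g. Origin at the middle of its underside, z up along the jar. Stands on the bench beside the shaker; may be absent in a run.
- jar2: Jar of paint sample: white plastic, black screw cap; 50 mm across (cap 51 mm), 68 mm tall, about 160 g. Origin at the middle of its underside, z up along the jar. Stands on the bench beside the shaker; may be absent in a run.
- jar3: Jar of paint sample: white plastic, black screw cap; 50 mm across (cap 51 mm), 68 mm tall, about 160 g. Origin at the middle of its underside, z up along the jar. Stands on the bench beside the shaker; may be absent in a run.
- jar4: Jar of paint sample: white plastic, black screw cap; 50 mm across (cap 51 mm), 68 mm tall, about 160 g. Origin at the middle of its underside, z up along the jar. Stands on the bench beside the shaker; may be absent in a run.
- tub: Bystander: white lidded tub, 100 mm across, 128 mm tall, standing on the bench. Origin under its middle.
- bottle: Bystander: white bottle with black cap, 72 mm across, 180 mm tall. Origin under its middle.
- knife: Bystander: palette knife with wooden handle lying on the bench, 275 mm long, 14 mm high. Origin under where blade meets handle.

How it is judged:
On the way, in this order (a step that is already met when the one before it is completed fails the run):
1. the empty carriage is at the park end (within 8 mm) and the clamp lever is down (value of joint carriage below 0.008 m and value of joint lever below 0.1 rad), for 0.2 s.
2. all the jars present stand upright in the bays of the parked carriage (x of jar1 in the frame of tray between -0.03 and 0.03 m and y of jar1 in the frame of tray between -0.11 and 0.11 m and z of jar1 in the frame of tray between -0.006 and 0.008 m and angle between each of jar1, jar2, jar3, jar4's own z axis and vertical below 0.15 rad and x of jar2 in the frame of tray between -0.03 and 0.03 m and y of jar2 in the frame of tray between -0.11 and 0.11 m and z of jar2 in the frame of tray between -0.006 and 0.008 m and x of jar3 in the frame of tray between -0.03 and 0.03 m and y of jar3 in the frame of tray between -0.11 and 0.11 m and z of jar3 in the frame of tray between -0.006 and 0.008 m and x of jar4 in the frame of tray between -0.03 and 0.03 m and y of jar4 in the frame of tray between -0.11 and 0.11 m and z of jar4 in the frame of tray between -0.006 and 0.008 m and value of joint carriage below 0.02 m), for 0.2 s.
3. the lid is shut over them, the carriage still parked (value of joint lid below 0.06 rad and value of joint carriage below 0.02 m), for 0.2 s.
4. the clamp lever is raised, the lid shut (value of joint lid below 0.06 rad and value of joint lever above 0.55 rad), for 0.1 s.
5. the carriage's pointer is on the run mark (within 7 mm), the lid shut (value of joint lid below 0.06 rad and y of pointer in the frame of run_mark between -0.007 and 0.007 m), for 0.2 s.
At the end, for the whole second after the job is handed in: Every jar present stands upright (within 0.15 rad) on the floor of a bay, the lid is shut (below 0.06 rad), the pointer is within 7 mm of the run mark, the clamp lever is down (below 0.1 rad), all at rest (all of step 5 and x of jar1 in the frame of tray between -0.03 and 0.03 m and y of jar1 in the frame of tray between -0.11 and 0.11 m and z of jar1 in the frame of tray between -0.006 and 0.008 m and angle between each of jar1, jar2, jar3, jar4's own z axis and vertical below 0.15 rad and x of jar2 in the frame of tray between -0.03 and 0.03 m and y of jar2 in the frame of tray between -0.11 and 0.11 m and z of jar2 in the frame of tray between -0.006 and 0.008 m and x of jar3 in the frame of tray between -0.03 and 0.03 m and y of jar3 in the frame of tray between -0.11 and 0.11 m and z of jar3 in the frame of tray between -0.006 and 0.008 m and x of jar4 in the frame of tray between -0.03 and 0.03 m and y of jar4 in the frame of tray between -0.11 and 0.11 m and z of jar4 in the frame of tray between -0.006 and 0.008 m and value of joint lever below 0.1 rad and velocity of joint carriage between -0.01 and 0.01 m/s and linear speed of each of jar1, jar2, jar3, jar4 below 0.03 m/s); the robot touches nothing.
It fails at once if the tub is moved by more than 30 mm (distance of tub from where it was at the start of the episode above 0.03 m).
It fails at once if the bottle is moved by more than 30 mm (distance of bottle from where it was at the start of the episode above 0.03 m).
It fails at once if the palette knife is moved by more than 30 mm (distance of knife from where it was at the start of the episode above 0.03 m).
Of jar1, jar2, jar3, jar4 only 2 to 3 are there at a start; the rules pass over those that are not, and their reading is None.
At some moment in a run one of jar1, jar2, jar3, jar4 may be knocked a few centimetres aside while the robot is not near it.
It also fails if it takes over 210 s, if anything falls off the work surface, if the arm or the gripper's body presses on something with over 40 N, if the wrist force passes 120 N, or if a joint passes its speed limit or range.

## Robot

A 6-joint arm with a two-finger parallel gripper is mounted at the origin on the work surface. World frame = base frame: x ahead of the robot, y to its left, z up, the work surface at z = 0. Lengths are in m, angles in rad, forces in N, time in s.
With the tool pointing down it reaches from about 0.35 to 0.775 m from the base axis. Payload 5.5 kg.
Tool frame: the origin (TCP) lies between the finger pads; the fingertips stand 8 mm ahead of it and the grasp point (between the pads) lies 11 mm behind it; z points along the fingers, y is the line along which they close (so a half turn about z gives the same grasp; the last joint's range is limited). The gripper opens to 85 mm and grips with 20 to 120 N. Pads are 22 mm wide; open, the fingers measure 114 mm over their backs; the gripper's body (76 mm by 85 mm) begins 54 mm behind the grasp point. The pads swing forward as they close: fully open they stand 13 mm farther back than shut.
Start: joints at [-1.415, 0.313, 0.046, 1.304, 0, 1.431], TCP at [0.168, -0.55, 0.239] pointing down, gripper open.
Joint ranges: [-2.76, 2.76], [-0.86, 1.69], [-1.03, 1.26], [-2.2, 2.34], [-1.47, 1.5], [-3.14, 3.14]. Speed limits (rad/s): [2.57, 2.57, 3.14, 3.14, 3.14, 3.14].

## Interface

Orientations are given as a unit quaternion [w, x, y, z].
In Python, from workcell import env gives the robot as it stands.
- The arm moves only by the tool move_arm, never from a script. Its argument "moves" is one flat list of numbers, 5 for each row, row after row: the shift along the world's x, y, z in m, then the turn about the world's z in rad, then the finger opening in m, from 0 to 0.0854. A call has 1 to 12 rows; each row is the pose to reach, as a shift and turn from the pose commanded when the call began; what a row does not reach only later rows make up. A row lasts 1/12 s, in which the tool goes at most 41.7 mm and 7.16 degrees, less where a joint would pass 70% of its speed; a pose out of reach is approached as far as the arm can. A call with a gripper value outside its range is refused whole. The fingers move at their own pace and stop on an object; "newtons" is the grip in N (left out, the last holds). Time passes only in rows, so rows that repeat a pose let the fingers close. It gives the time, the measured TCP pose, the force, the opening and the grip force at its end, in the units of the state.
- env.get_state(): the state, without advancing time (a new reading comes with each control period).
- env.read_camera(name): name is "side" or "top"; returns a dict with "pixels" (400x640x3 uint8, red, green, blue), "camera_matrix" (3x3 intrinsics, pixels), "distortion" ([k1, k2, p1, p2, k3] as OpenCV has them; the pictures are not rectified), "rvec" (rotation vector, rad) and "tvec" (3), from world to camera coordinates, as OpenCV has them. Camera axes: x right, y down, z forward; pixel columns grow to the right and rows downward; lengths in m; the calibration is good to about 2 mm. A picture is of the moment at which its call begins. There is no depth.
- env.hand_in(): hands the job in; it is judged then, once.
The state is a dict: "clock": time; "joint_pos": joint angles; "qvel": joint speeds; "tau": joint torques, N m; "tcp_pos": TCP position; "orientation": TCP orientation; "wrist_force": force on the tool from outside, world axes, zero at the start; "ft_torque": the same for the moment, N m; "finger_gap": finger opening in m; "grip_force": force on a finger pad.
Only numpy, scipy, OpenCV 4.12 (cv2) and the standard library are available. Lean on these libraries where they do the work, as an engineer would, in place of code of your own. Each camera call takes 0.05 s, during which the arm holds its last target. There are 200 camera calls.

## Working session

There is one attempt and no reset: what is moved stays moved. The work goes in short steps, Python scripts to look and compute and a tool call to move; the robot and the scene stay as the last step left them, time stands still between calls to the robot, and variables do not carry over. Pictures are saved under pics/ and viewed, at most 14 in all, crops included, and the job is handed in when it is done.

Besides the shell and the picture viewer there is one more tool, called after "Request:" in YAML: its name, and indented under it one key for each argument. move_arm: Moves the arm, as the interface text tells. Its arguments: {"type":"object","properties":{"moves":{"type":"array"},"newtons":{"type":"number"}},"required":["moves"]}

```bash
mkdir -p pics
cat > h.py <<'E'
import numpy as np, cv2
from workcell import env
def cam(n,save=None):
    c=env.read_camera(n); 
    c['K']=np.array(c['camera_matrix'],float);c['D']=np.array(c['distortion'],float)
    c['R']=cv2.Rodrigues(np.array(c['rvec'],float))[0];c['t']=np.array(c['tvec'],float).ravel()
    c['pixels']=np.array(c['pixels'])
    if save: cv2.imwrite('pics/'+save,c['pixels'][:,:,::-1])
    return c
def ray(c,uv):
    p=cv2.undistortPoints(np.array([[uv]],float),c['K'],c['D']).ravel()
    return -c['R'].T@c['t'], c['R'].T@np.array([p[0],p[1],1.])
def plane(c,uv,z):
    o,d=ray(c,uv); return o+d*(z-o[2])/d[2]
def tri(c1,u1,c2,u2):
    (a,d),(b,e)=ray(c1,u1),ray(c2,u2)
    s=np.linalg.lstsq(np.stack([d,-e],1),b-a,rcond=None)[0]
    p,q=a+s[0]*d,b+s[1]*e
    return (p+q)/2,np.linalg.norm(p-q)
def proj(c,P):
    return cv2.projectPoints(np.array(P,float).reshape(-1,3),np.array(c['rvec'],float),c['t'],c['K'],c['D'])[0].reshape(-1,2)
E
python3 - <<'E'
from h import *
np.set_printoptions(precision=3,suppress=True)
for n in('top','side'):
    c=cam(n,n+'0.png'); print(n,-c['R'].T@c['t'],c['R'][2],c['K'][0,0])
print(env.get_state())
E
```

```text
top [ 0.414 -0.016  1.332] [ 0.155  0.005 -0.988] 410.7403052437153
side [ 0.491 -0.875  0.722] [ 0.132  0.822 -0.554] 436.94900143408324
{'clock': 0.1, 'joint_pos': array([-1.415,  0.314,  0.045,  1.304,  0.   ,  1.431]), 'qvel': array([-0.   , -0.002,  0.003, -0.001, -0.001,  0.   ]), 'tau': array([  0.003, -48.172,  29.925,   0.013,  -0.   ,   0.   ]), 'tcp_pos': array([ 0.168, -0.55 ,  0.238]), 'orientation': array([-0.001,  0.989,  0.147,  0.   ]), 'wrist_force': array([-0.066,  0.356, -0.66 ]), 'ft_torque': array([ 0.043,  0.024, -0.024]), 'grip_force': 0.0, 'finger_gap': 0.08540685371233625}
```

View pics/top0.png

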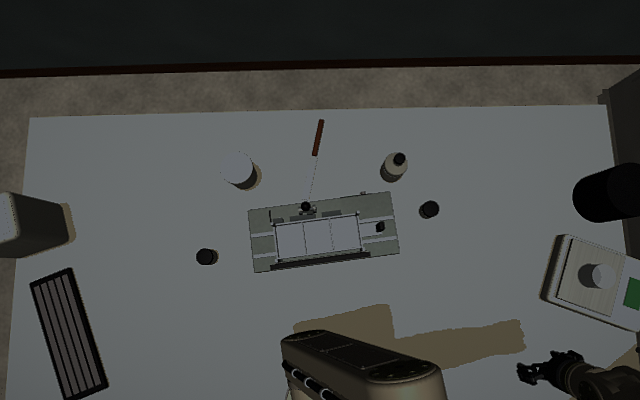

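View pics/side0.png

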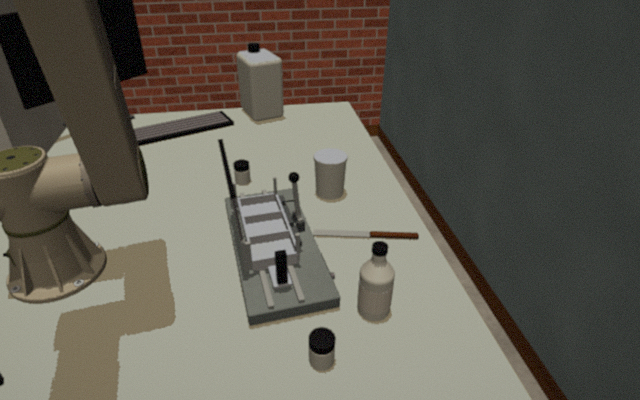

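The top view shows jars at (207,257) and (429,209), the shaker centred at about (323,232), the lever knob at (306,206) and the grip post at (380,226). The side view confirms two jars, at (242,170) and (321,347). I'll zoom in on the shaker.

Run:
```python
import cv2
a=cv2.imread('pics/top0.png')[175:285,190:450]; a=cv2.convertScaleAbs(a,alpha=1.8)
b=cv2.imread('pics/side0.png')[130:330,200:360]; 
cv2.imwrite('pics/z1.png',cv2.resize(a,None,fx=3,fy=3,interpolation=cv2.INTER_CUBIC))
cv2.imwrite('pics/z2.png',cv2.resize(b,None,fx=3,fy=3,interpolation=cv2.INTER_CUBIC))
```

```text
(no output)
```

View pics/z1.png

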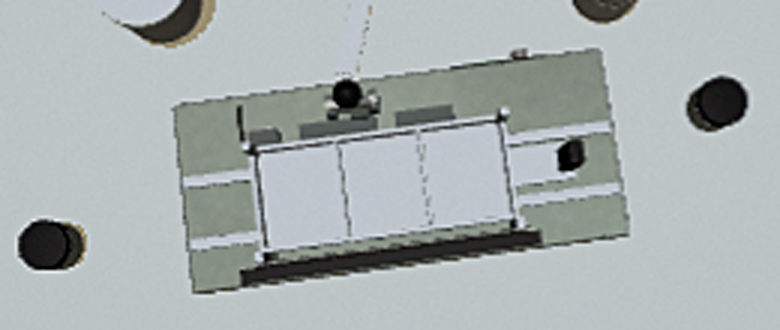

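View pics/z2.png

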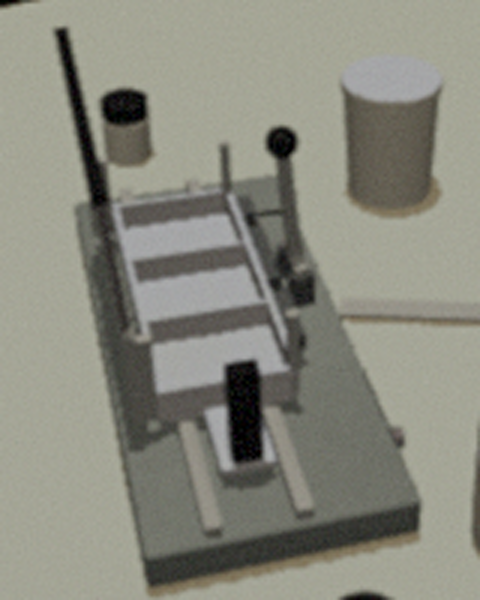

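The zooms show these base corners at (248,211), (254,273), (400,253) and (390,192), the knob at (305.5,206), the grip at (380,226) and the run mark at (270,216). Next I'll measure them.

```bash
cat >> h.py <<'E'
def jars(c,boxes,z=0.068):
    out=[]
    for (x0,y0,x1,y1) in boxes:
        g=c['pixels'][y0:y1,x0:x1].max(2)<45
        n,l,s,m=cv2.connectedComponentsWithStats(g.astype(np.uint8))
        i=1+np.argmax(s[1:,4]); out.append((m[i]+[x0,y0],s[i],plane(c,m[i]+[x0,y0],z)))
    return out
E
python3 - <<'E'
from h import *
np.set_printoptions(precision=4,suppress=True)
t=cam('top');s=cam('side')
C=np.array([[174,107],[193,293],[629,235],[600,50]])/3+[190,175]
P=np.array([plane(t,u,0.04) for u in C]); print(P, np.linalg.norm(P-np.roll(P,-1,0),axis=1), P.mean(0))
y=(P[0]+P[1]-P[2]-P[3])[:2]; y/=np.linalg.norm(y); x=np.array([y[1],-y[0]]); print('yaw',np.arctan2(x[1],x[0]))
O=P.mean(0)[:2]
def sh(p): d=np.array(p)[:2]-O; return np.array([d@x,d@y])
k,e=tri(t,(305.7,206.2),s,(200+282/3,130+142/3)); print('knob',k,e,sh(k))
g=plane(t,(190+570/3,175+152/3),.143); print('grip',g,sh(g)); 
print('grip tri',tri(t,(190+572/3,175+150/3),s,(200+240/3,130+364/3)))
r=plane(t,(190+240/3,175+123/3),.041);print('mark',r,sh(r))
for z in(.143,):
  for u in((500,120),(518,224),(265,257),(250,150)):
    q=plane(t,(190+u[0]/3,175+u[1]/3),.132); print('post',sh(q))
a=tri(t,(190+541/3,175+237/3),s,(200+62/3,130+30/3)); print(a)
for j in jars(t,[(190,240,225,272),(412,195,446,225)]): print(j, sh(j[2]))
for j in jars(s,[(228,155,256,175),(305,325,340,350)]): print(j)
for n,z,u in(('tub',.128,(240,165)),('bottle',.18,(399,158))): print(n,plane(t,u,z))
E
```

```text
[[ 0.5982  0.2243  0.04  ]
 [ 0.4029  0.2033  0.04  ]
 [ 0.4534 -0.2512  0.04  ]
 [ 0.6498 -0.2299  0.04  ]] [0.1964 0.4572 0.1976 0.4571] [ 0.5261 -0.0134  0.04  ]
yaw 0.11193970279553363
knob [0.5865 0.0339 0.1876] 0.0002250199507623682 [0.0653 0.0402]
grip [ 0.5313 -0.1792  0.143 ] [-0.0134 -0.1654]
grip tri (array([ 0.532 , -0.1814,  0.1416]), np.float64(0.0025762539297029576))
mark [0.5795 0.154  0.041 ] [0.0718 0.1604]
post [ 0.0278 -0.1038]
post [-0.075  -0.1064]
post [-0.0741  0.1405]
post [0.031 0.143]
(array([ 0.4396, -0.1229,  0.372 ]), np.float64(0.0069205587680050105))
(array([206.3252, 256.5   ]), array([  6,   8,  22,  17, 286], dtype=int32), array([0.4548, 0.3465, 0.068 ])) [-0.0306  0.3656]
(array([428.6052, 209.3764]), array([  7,   6,  20,  18, 271], dtype=int32), array([ 0.5862, -0.3427,  0.068 ])) [ 0.023 -0.334]
(array([240.9677, 165.4194]), array([  7,   5,  13,  11, 124], dtype=int32), array([0.4542, 0.3353, 0.068 ]))
(array([321.5   , 339.5043]), array([  5,   3,  25,  22, 468], dtype=int32), array([ 0.5878, -0.356 ,  0.068 ]))
tub [0.7255 0.2333 0.128 ]
bottle [ 0.7225 -0.2374  0.18  ]
```

Request:
move_arm:
  moves: [0.36, 0.37, 0, -0.183, 0.05, 0.36, 0.37, 0, -0.183, 0.05, 0.36, 0.37, 0, -0.183, 0.05, 0.36, 0.37, 0, -0.183, 0.05, 0.36, 0.37, 0, -0.183, 0.05, 0.36, 0.37, 0, -0.183, 0.05, 0.36, 0.37, 0, -0.183, 0.05, 0.36, 0.37, 0, -0.183, 0.05, 0.36, 0.37, 0, -0.183, 0.05, 0.36, 0.37, 0, -0.183, 0.05, 0.36, 0.37, 0, -0.183, 0.05, 0.36, 0.37, 0, -0.183, 0.05]
  newtons: 40

```text
clock: 1.2
tcp_pos: [0.5169, -0.1903, 0.2393]
orientation: [0.0, 0.998, 0.056, 0.0]
wrist_force: [-0.0, -0.5, 0.6]
finger_gap: 0.0498
grip_force: 0.0
```

Request:
move_arm:
  moves: [0, 0, 0, 0, 0.05, 0, 0, 0, 0, 0.05]

```text
clock: 1.37
tcp_pos: [0.5169, -0.1901, 0.2388]
orientation: [-0.0, 0.998, 0.059, -0.0]
wrist_force: [-0.5, -0.9, 0.3]
finger_gap: 0.05
grip_force: 0.0
```

Run:
```python
from h import *
s=cam('side');t=cam('top')
a=cv2.resize(s['pixels'][100:350,100:400,::-1],None,fx=2,fy=2); b=cv2.resize(cv2.convertScaleAbs(t['pixels'][150:320,250:450,::-1],alpha=1.8),None,fx=2,fy=2)
h=np.zeros((500,1000,3),np.uint8);h[:,:600]=a;h[:340,600:]=b
cv2.imwrite('pics/a1.png',cv2.resize(h,(800,400)))
print(env.get_state()['tcp_pos'],env.get_state()['joint_pos'])
```

```text
[ 0.51540049 -0.19223393  0.23900432] [-5.02635810e-01  2.65440457e-01 -1.97056408e-02  1.28649467e+00
 -5.82285126e-04  2.52586219e+00]
```

View pics/a1.png

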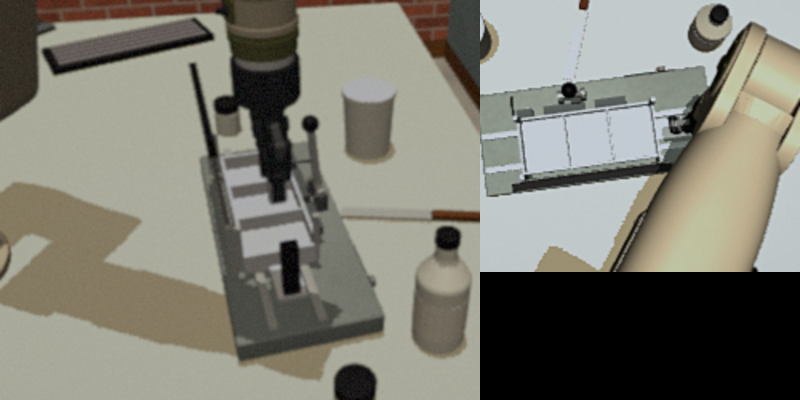

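Side view: gripper poised just above the grip post (post top at (290,245)), nothing touched. I'll descend around the post and close.

Request:
move_arm:
  moves: [0.014, 0.011, 0, 0, 0.05, 0.014, 0.011, -0.04, 0, 0.05, 0.014, 0.011, -0.08, 0, 0.05, 0.014, 0.011, -0.12, 0, 0.05, 0.014, 0.011, -0.13, 0, 0.05, 0.014, 0.011, -0.13, 0, 0.0, 0.014, 0.011, -0.13, 0, 0.0, 0.014, 0.011, -0.13, 0, 0.0, 0.014, 0.011, -0.13, 0, 0.0]
  newtons: 30

```text
clock: 2.22
tcp_pos: [0.5309, -0.1828, 0.1118]
orientation: [0.002, 0.998, 0.056, 0.001]
wrist_force: [-1.8, -3.6, 1.8]
finger_gap: 0.0152
grip_force: 33.0
```

Request:
move_arm:
  moves: [0.001, -0.012, 0, 0, 0.0, 0.003, -0.024, 0, 0, 0.0, 0.004, -0.036, 0, 0, 0.0, 0.005, -0.048, 0, 0, 0.0, 0.006, -0.056, 0, 0, 0.0, 0.007, -0.062, 0, 0, 0.0, 0.007, -0.062, 0, 0, 0.0]

```text
clock: 2.8
tcp_pos: [0.538, -0.2457, 0.1119]
orientation: [0.002, 0.998, 0.056, 0.001]
wrist_force: [-2.4, -3.3, 5.2]
finger_gap: 0.0161
grip_force: 33.6
```

Run:
```python
from h import *
print(env.get_state()['wrist_force'])
```

```text
[-2.40850557 -3.25557495  5.23581567]
```

Not at the stop yet, so I'll go on in small steps.

Request:
move_arm:
  moves: [0.0, -0.002, 0, 0, 0.0, 0.0, -0.004, 0, 0, 0.0, 0.001, -0.006, 0, 0, 0.0, 0.001, -0.008, 0, 0, 0.0, 0.001, -0.01, 0, 0, 0.0, 0.001, -0.01, 0, 0, 0.0]

```text
clock: 3.3
tcp_pos: [0.5389, -0.2541, 0.1118]
orientation: [0.001, 0.998, 0.056, 0.001]
wrist_force: [-2.6, 0.4, 6.6]
finger_gap: 0.0154
grip_force: 33.8
```

Request:
move_arm:
  moves: [0.0, -0.002, 0, 0, 0.0, 0.0, -0.004, 0, 0, 0.0, 0.0, -0.004, 0, 0, 0.0]

```text
clock: 3.55
tcp_pos: [0.5391, -0.2562, 0.1118]
orientation: [-0.001, 0.998, 0.057, 0.002]
wrist_force: [-0.2, 7.8, 8.8]
finger_gap: 0.016
grip_force: 34.1
```

Request:
move_arm:
  moves: [0, 0.002, 0, 0, 0.05, 0, 0.002, 0, 0, 0.05, 0, 0.002, 0.04, 0, 0.05, 0, 0.002, 0.08, 0, 0.05, 0, 0.002, 0.12, 0, 0.05, 0, 0.002, 0.16, 0.1, 0.05, 0, 0.002, 0.16, 0.22, 0.05, 0, 0.02, 0.16, 0.34, 0.05, 0, 0.05, 0.16, 0.46, 0.0, 0, 0.08, 0.16, 0.58, 0.0, 0, 0.12, 0.16, 0.7, 0.0, 0, 0.15, 0.16, 0.82, 0.0]

```text
clock: 4.55
tcp_pos: [0.5379, -0.1056, 0.2698]
orientation: [0.0, 0.892, 0.452, 0.0]
wrist_force: [0.9, 1.1, -0.0]
finger_gap: 0.0017
grip_force: 0.0
```

Request:
move_arm:
  moves: [0, 0.03, 0, 0.12, 0.0, 0, 0.06, 0, 0.24, 0.0, 0, 0.09, 0, 0.36, 0.0, 0, 0.12, 0, 0.48, 0.0, 0.008, 0.135, 0, 0.6, 0.0, 0.008, 0.135, 0, 0.7, 0.0, 0.008, 0.135, 0, 0.75, 0.0, 0.008, 0.135, 0, 0.75, 0.0]

```text
clock: 5.22
tcp_pos: [0.5464, 0.0282, 0.2697]
orientation: [0.001, 0.666, 0.746, 0.0]
wrist_force: [-0.3, -0.4, -0.6]
finger_gap: -0.0001
grip_force: 0.0
```

Run:
```python
from h import *
np.set_printoptions(precision=4,suppress=True)
s=cam('side');t=cam('top')
a=cv2.resize(s['pixels'][100:350,160:360,::-1],None,fx=2,fy=2); b=cv2.resize(cv2.convertScaleAbs(t['pixels'][150:320,200:450,::-1],alpha=1.8),None,fx=1.6,fy=1.6)
h=np.zeros((500,800,3),np.uint8);h[:,:400]=a;h[:272,400:]=b
cv2.imwrite('pics/a2.png',h)
print(env.get_state()['tcp_pos'],env.get_state()['joint_pos'])
```

```text
[0.5462 0.0276 0.2696] [-0.0962  0.2509  0.0356  1.3546 -0.0002  1.3644]
```

View pics/a2.png

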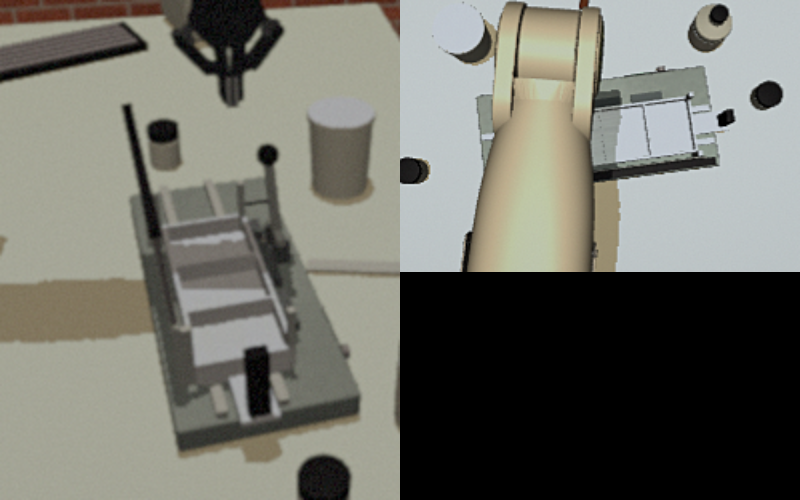

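The carriage is parked, as the grip has moved to the base end. The closed fingers are above the tray beside the knob at (268,155). I'll lower them and push the lever down along its arc.

Request:
move_arm:
  moves: [0, 0, -0.04, 0, 0.0, 0, 0, -0.08, 0, 0.0, 0, 0, -0.087, 0, 0.0, 0.012, 0.001, -0.087, 0, 0.0, 0.025, 0.003, -0.088, 0, 0.0, 0.04, 0.004, -0.09, 0, 0.0, 0.055, 0.006, -0.094, 0, 0.0, 0.065, 0.007, -0.098, 0, 0.0, 0.075, 0.008, -0.104, 0, 0.0, 0.085, 0.009, -0.111, 0, 0.0, 0.092, 0.01, -0.117, 0, 0.0, 0.092, 0.01, -0.117, 0, 0.0]

```text
clock: 6.32
tcp_pos: [0.6385, 0.0379, 0.1505]
orientation: [-0.001, 0.667, 0.746, -0.0]
wrist_force: [-0.4, 0.6, -0.5]
finger_gap: -0.0001
grip_force: 0.0
```

Request:
move_arm:
  moves: [0.005, 0.0005, -0.004, 0, 0.0, 0.01, 0.001, -0.004, 0, 0.0, 0.01, 0.001, -0.004, 0, 0.0]

```text
clock: 6.57
tcp_pos: [0.6475, 0.039, 0.1478]
orientation: [-0.001, 0.666, 0.746, -0.001]
wrist_force: [-1.7, -0.3, 0.4]
finger_gap: -0.0002
grip_force: 0.4
```

```bash
cat > look.py <<'E'
import sys
from h import *
# look.py name sx0 sy0 sx1 sy1
s=cam('side'); x0,y0,x1,y1=map(int,sys.argv[2:6]); f=min(800/(x1-x0),600/(y1-y0),3)
cv2.imwrite('pics/'+sys.argv[1],cv2.resize(s['pixels'][y0:y1,x0:x1,::-1],None,fx=f,fy=f,interpolation=cv2.INTER_CUBIC))
st=env.get_state(); print(st['clock'],st['tcp_pos'],st['wrist_force'],'scale',f)
O=np.array([.5112,-.0151]);x=np.array([.9937,.1117]);y=np.array([-.1117,.9937])
for a in (0,.1,.4,.785):
    q=O+x*(.088+.115*np.sin(np.pi/4-a))+y*.04
    print(a,(proj(s,[q[0],q[1],.073+.115*np.cos(np.pi/4-a)])[0]-[x0,y0])*f)
E
python3 look.py a3.png 200 120 380 300
```

```text
6.6167 [0.64771224 0.03894994 0.14813118] [-0.29977866  0.44237753 -0.37044241] scale 3
0 [386.89698804 192.30545947]
0.1 [377.25233332 185.76530881]
0.4 [342.93129316 172.28181527]
0.785 [291.323768   170.42877667]
```

View pics/a3.png

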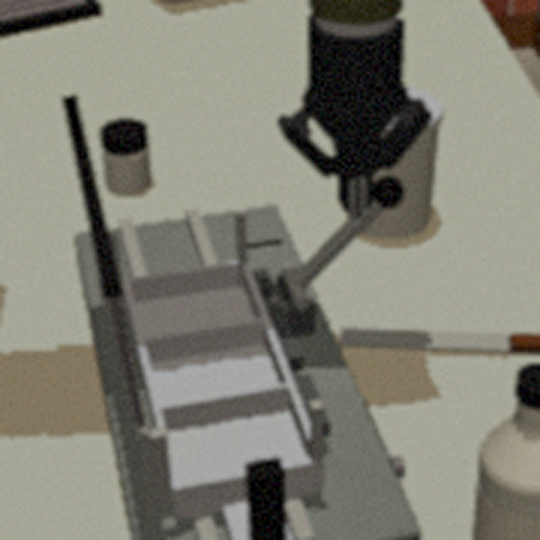

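The knob is at (388,192), matching the prediction for locked at (387,192). A final nudge, then over to jar 1.

Request:
move_arm:
  moves: [0.003, 0, -0.003, 0, 0, 0.003, 0, -0.003, 0, 0, -0.02, 0, 0.02, 0, 0, -0.04, 0.01, 0.06, 0, 0.0, -0.05, 0.03, 0.09, 0, 0.04, -0.07, 0.06, 0.11, 0, 0.082, -0.09, 0.09, 0.11, 0, 0.082, -0.11, 0.12, 0.11, 0, 0.082, -0.13, 0.15, 0.11, 0, 0.082, -0.145, 0.18, 0.11, 0, 0.082, -0.16, 0.21, 0.11, 0, 0.082, -0.175, 0.24, 0.11, 0, 0.082]

```text
clock: 7.62
tcp_pos: [0.4724, 0.2804, 0.2593]
orientation: [0.001, 0.666, 0.746, 0.001]
wrist_force: [0.6, 0.1, -0.7]
finger_gap: 0.0817
grip_force: 0.0
```

Run:
```python
from h import *
np.set_printoptions(precision=4,suppress=True)
t=cam('top');s=cam('side')
for c,b in((t,[(190,240,225,272),(412,195,446,225)]),(s,[(228,155,256,175),(305,325,340,350)])):
  for j in jars(c,b,.06): print(j)
st=env.get_state();print(st['tcp_pos'])
```

```text
(array([202.7985, 254.6526]), array([  0,   0,  28,  32, 685], dtype=int32), array([0.4609, 0.3599, 0.06  ]))
(array([428.7256, 209.3158]), array([  7,   6,  20,  18, 266], dtype=int32), array([ 0.5875, -0.3452,  0.06  ]))
(array([240.9008, 165.3893]), array([  6,   5,  14,  12, 131], dtype=int32), array([0.4536, 0.3503, 0.06  ]))
(array([321.5148, 339.4767]), array([  5,   3,  25,  22, 472], dtype=int32), array([ 0.589 , -0.3496,  0.06  ]))
[0.471  0.2827 0.2592]
```

Request:
move_arm:
  moves: [-0.01, 0.04, 0, 0, 0.082, -0.018, 0.069, 0, 0, 0.082, -0.018, 0.069, -0.04, 0, 0.082, -0.018, 0.069, -0.08, 0, 0.082, -0.018, 0.069, -0.12, 0, 0.082, -0.018, 0.069, -0.16, 0, 0.082, -0.018, 0.069, -0.19, 0, 0.082, -0.018, 0.069, -0.217, 0, 0.082, -0.018, 0.069, -0.217, 0, 0.03, -0.018, 0.069, -0.217, 0, 0.03, -0.018, 0.069, -0.217, 0, 0.03, -0.018, 0.069, -0.217, 0, 0.03]
  newtons: 40

```text
clock: 8.72
tcp_pos: [0.4567, 0.3486, 0.0437]
orientation: [0.001, 0.667, 0.745, 0.002]
wrist_force: [0.2, -0.6, -1.5]
finger_gap: 0.0499
grip_force: 41.7
```

Request:
move_arm:
  moves: [0, 0, 0.04, 0, 0.03, 0.01, -0.01, 0.08, 0, 0.03, 0.02, -0.03, 0.115, 0, 0.03, 0.035, -0.06, 0.14, 0, 0.03, 0.051, -0.09, 0.16, 0, 0.03, 0.051, -0.13, 0.16, 0, 0.03, 0.051, -0.17, 0.16, 0, 0.03, 0.051, -0.21, 0.16, 0, 0.03, 0.051, -0.25, 0.16, 0, 0.03, 0.051, -0.28, 0.16, 0, 0.03, 0.051, -0.31, 0.16, 0, 0.03, 0.051, -0.329, 0.16, 0, 0.03]

```text
clock: 9.72
tcp_pos: [0.5065, 0.016, 0.2036]
orientation: [0.002, 0.667, 0.745, 0.001]
wrist_force: [0.5, -0.1, -1.7]
finger_gap: 0.0498
grip_force: 43.2
```

```bash
python3 look.py a4.png 180 110 380 300
```

```text
9.7667 [0.50679138 0.01387269 0.20351181] [ 0.58865185 -2.76418662 -1.62490972] scale 3
0 [446.89698804 222.30545947]
0.1 [437.25233332 215.76530881]
0.4 [402.93129316 202.28181527]
0.785 [351.323768   200.42877667]
```

View pics/a4.png

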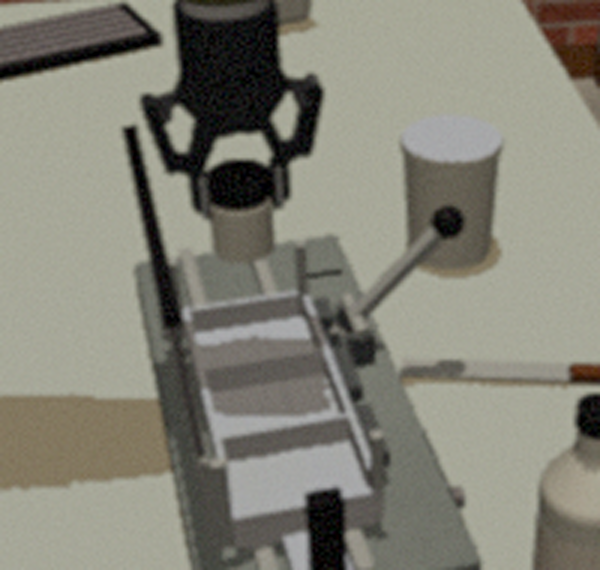

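The jar is held level above the +y bay, but the knuckles span 145–322 px, so about 73 mm each side, which is close to the open lid. I'll set the jar down 13 mm further +x and open only slightly.

Request:
move_arm:
  moves: [0.014, 0.005, 0, 0, 0.03, 0.014, 0.005, -0.03, 0, 0.03, 0.014, 0.005, -0.06, 0, 0.03, 0.014, 0.005, -0.085, 0, 0.03, 0.014, 0.005, -0.095, 0, 0.03, 0.014, 0.005, -0.1, 0, 0.03, 0.014, 0.005, -0.1, 0, 0.03]

```text
clock: 10.35
tcp_pos: [0.5201, 0.024, 0.1021]
orientation: [0.0, 0.666, 0.746, 0.0]
wrist_force: [0.9, 0.3, -2.4]
finger_gap: 0.0501
grip_force: 43.3
```

Request:
move_arm:
  moves: [0, 0, -0.001, 0, 0.06, 0, 0, -0.001, 0, 0.063, 0, 0, -0.001, 0, 0.063, 0, 0, 0.03, 0, 0.063, 0, 0, 0.07, 0, 0.063, 0, 0, 0.11, 0, 0.063, 0, 0, 0.15, 0, 0.07, 0.02, -0.04, 0.15, 0, 0.082, 0.03, -0.08, 0.15, 0, 0.082, 0.04, -0.12, 0.15, 0, 0.082, 0.05, -0.16, 0.15, 0, 0.082, 0.055, -0.2, 0.15, 0, 0.082]

```text
clock: 11.35
tcp_pos: [0.576, -0.1777, 0.2526]
orientation: [0.001, 0.666, 0.746, 0.001]
wrist_force: [0.4, -0.1, 0.3]
finger_gap: 0.0819
grip_force: 0.0
```

Run:
```python
from h import *
np.set_printoptions(precision=4,suppress=True)
t=cam('top');s=cam('side')
for j in jars(t,[(412,195,446,225)],.06)+jars(s,[(305,325,340,350)],.06): print(j)
O=np.array([.5112,-.0151])
print(proj(s,[.52,.021,.126]),proj(t,[.52,.021,.126]))
i=np.hstack([cv2.resize(s['pixels'][130:290,200:340],None,fx=2.5,fy=2.5),cv2.resize(cv2.convertScaleAbs(t['pixels'][150:310,230:390],alpha=1.8),None,fx=2.5,fy=2.5)])
cv2.imwrite('pics/a5.png',i[:,:,::-1])
st=env.get_state();print(st['tcp_pos'])
```

```text
(array([431.125, 197.625]), array([18,  0,  3,  6,  8], dtype=int32), array([ 0.6244, -0.355 ,  0.06  ]))
(array([321.5074, 339.3425]), array([  5,   3,  25,  22, 473], dtype=int32), array([ 0.589 , -0.3493,  0.06  ]))
[[268.2558 203.8228]] [[311.3564 231.5018]]
[ 0.5759 -0.182   0.2515]
```

View pics/a5.png

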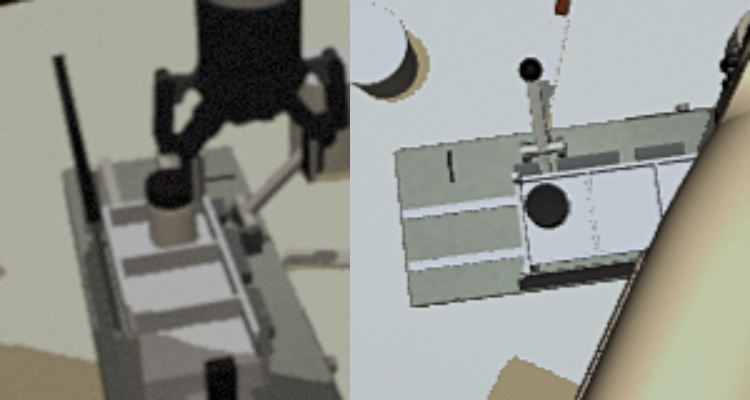

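Jar 1 stands upright in the +y bay (cap at (547,205) in the right half). Jar 2 is unchanged, so I'll fetch it.

Request:
move_arm:
  moves: [0.003, -0.04, 0, 0, 0.082, 0.006, -0.08, 0, 0, 0.082, 0.009, -0.12, 0, 0, 0.082, 0.012, -0.155, 0, 0, 0.082, 0.012, -0.167, 0, 0, 0.082, 0.012, -0.167, -0.04, 0, 0.082, 0.012, -0.167, -0.08, 0, 0.082, 0.012, -0.167, -0.12, 0, 0.082, 0.012, -0.167, -0.16, 0, 0.082, 0.012, -0.167, -0.19, 0, 0.082, 0.012, -0.167, -0.21, 0, 0.082, 0.012, -0.167, -0.21, 0, 0.082]

```text
clock: 12.45
tcp_pos: [0.584, -0.3395, 0.0362]
orientation: [-0.005, 0.666, 0.746, -0.0]
wrist_force: [-1.0, 0.9, -0.8]
finger_gap: 0.0815
grip_force: 0.0
```

Run:
```python
from h import *
s=cam('side',None)
print(jars(s,[(305,325,340,350)],.06)[0], env.get_state()['tcp_pos'],env.get_state()['wrist_force'])
```

```text
(array([321.37659574, 339.50212766]), array([  4,   3,  25,  22, 470], dtype=int32), array([ 0.58873213, -0.34966437,  0.06      ])) [ 0.58540486 -0.34064861  0.03925654] [0.88677907 0.64537034 0.9345681 ]
```

Request:
move_arm:
  moves: [0, 0, 0, 0, 0.03, 0, 0, 0, 0, 0.03, 0, 0, 0, 0, 0.03, 0, 0, 0, 0, 0.03]

```text
clock: 12.83
tcp_pos: [0.5886, -0.3438, 0.0445]
orientation: [0.003, 0.666, 0.746, 0.0]
wrist_force: [0.2, 1.7, 6.0]
finger_gap: 0.0499
grip_force: 41.1
```

Request:
move_arm:
  moves: [0, 0, 0.04, 0, 0.03, 0, 0, 0.08, 0, 0.03, 0, 0, 0.12, 0, 0.03, 0, 0, 0.16, 0, 0.03, -0.01, 0.035, 0.16, 0, 0.03, -0.02, 0.07, 0.16, 0, 0.03, -0.03, 0.105, 0.16, 0, 0.03, -0.038, 0.14, 0.16, 0, 0.03, -0.044, 0.17, 0.16, 0, 0.03, -0.048, 0.192, 0.16, 0, 0.03, -0.048, 0.192, 0.16, 0, 0.03]

```text
clock: 13.75
tcp_pos: [0.5375, -0.1466, 0.2025]
orientation: [-0.0, 0.665, 0.747, 0.001]
wrist_force: [0.1, 0.3, -1.6]
finger_gap: 0.05
grip_force: 42.5
```

Request:
move_arm:
  moves: [0, 0, -0.03, 0, 0.03, 0, 0, -0.06, 0, 0.03, 0, 0, -0.085, 0, 0.03, 0, 0, -0.093, 0, 0.03, 0, 0, -0.096, 0, 0.03, 0, 0, -0.096, 0, 0.03]

```text
clock: 14.25
tcp_pos: [0.539, -0.1512, 0.1056]
orientation: [-0.0, 0.667, 0.745, -0.0]
wrist_force: [0.4, -0.7, -1.2]
finger_gap: 0.0498
grip_force: 42.5
```

Request:
move_arm:
  moves: [0, 0, -0.003, 0, 0.03, 0, 0, -0.003, 0, 0.06, 0, 0, -0.003, 0, 0.063, 0, 0, -0.003, 0, 0.063, 0, 0, 0.03, 0, 0.063, 0, 0, 0.07, 0, 0.063, 0, 0, 0.11, 0, 0.063, 0, 0, 0.15, 0, 0.04, 0, 0.0, 0.19, 0, 0.0, -0.01, 0.02, 0.22, 0, 0.0, -0.04, 0.04, 0.22, 0, 0.0, -0.07, 0.06, 0.22, 0, 0.0]

```text
clock: 15.25
tcp_pos: [0.4701, -0.091, 0.3282]
orientation: [0.003, 0.667, 0.745, 0.001]
wrist_force: [0.2, 0.3, -0.6]
finger_gap: 0.0021
grip_force: 0.0
```

```bash
python3 look.py a6.png 180 110 380 300
```

```text
15.3 [ 0.46218736 -0.08642145  0.32697026] [-8.24613569  4.70801069 -2.20696524] scale 3
0 [446.89698804 222.30545947]
0.1 [437.25233332 215.76530881]
0.4 [402.93129316 202.28181527]
0.785 [351.323768   200.42877667]
```

View pics/a6.png

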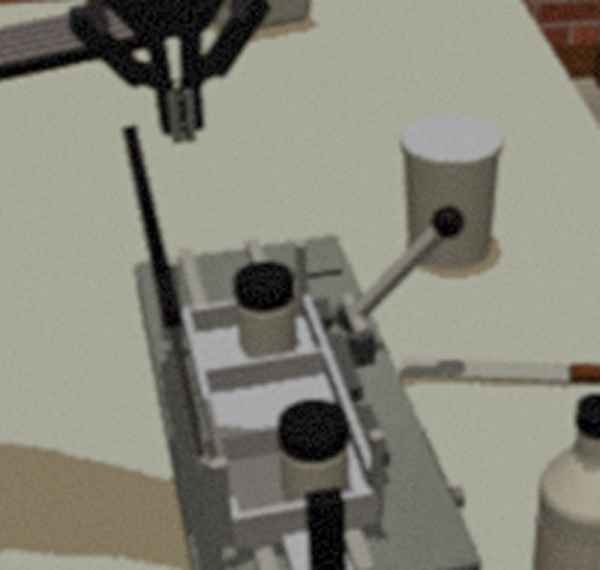

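Both jars stand upright in their end bays. Now I'll move over and behind the lid.

Request:
move_arm:
  moves: [-0.035, 0.005, 0, 0, 0, -0.068, 0.01, 0, 0, 0, -0.068, 0.01, 0, 0, 0, -0.068, 0.01, -0.03, 0, 0, -0.068, 0.01, -0.06, 0, 0, -0.068, 0.01, -0.088, 0, 0, -0.068, 0.01, -0.088, 0, 0, -0.068, 0.01, -0.088, 0, 0]

```text
clock: 15.97
tcp_pos: [0.4002, -0.0805, 0.2372]
orientation: [-0.001, 0.666, 0.746, -0.0]
wrist_force: [0.6, 0.1, 0.8]
finger_gap: 0.0001
grip_force: 0.0
```

```bash
python3 look.py a7.png 140 60 300 220
```

```text
16.0167 [ 0.4013079  -0.08101916  0.23852473] [ 0.22019657 -0.11266814  0.80177936] scale 3
0 [566.89698804 372.30545947]
0.1 [557.25233332 365.76530881]
0.4 [522.93129316 352.28181527]
0.785 [471.323768   350.42877667]
```

View pics/a7.png

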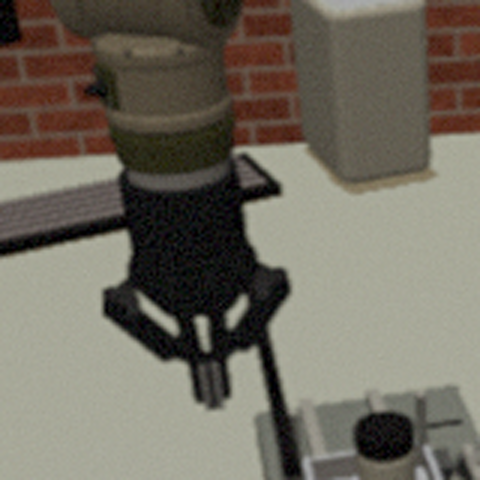

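No contact yet, with the finger tips behind the lid at (212,400). I'll swing the lid over along its arc.

Request:
move_arm:
  moves: [0.017, 0.002, 0.002, 0, 0, 0.033, 0.004, 0.003, 0, 0, 0.045, 0.005, 0.002, 0, 0, 0.057, 0.006, 0, 0, 0, 0.068, 0.008, -0.004, 0, 0, 0.08, 0.009, -0.01, 0, 0, 0.09, 0.01, -0.017, 0, 0, 0.099, 0.011, -0.025, 0, 0, 0.107, 0.012, -0.034, 0, 0, 0.114, 0.013, -0.045, 0, 0, 0.118, 0.013, -0.053, 0, 0, 0.121, 0.014, -0.06, 0, 0]

```text
clock: 17.02
tcp_pos: [0.5219, -0.0668, 0.1757]
orientation: [-0.001, 0.666, 0.746, -0.0]
wrist_force: [-0.9, -1.4, 1.6]
finger_gap: 0.0002
grip_force: 0.8
```

Request:
move_arm:
  moves: [0.002, 0, -0.008, 0, 0, 0.004, 0, -0.015, 0, 0, 0.005, 0, -0.022, 0, 0, 0.006, 0, -0.028, 0, 0, 0.006, 0, -0.032, 0, 0, 0.006, 0, -0.032, 0, 0]

```text
clock: 17.52
tcp_pos: [0.5276, -0.0667, 0.146]
orientation: [0.0, 0.666, 0.746, 0.0]
wrist_force: [-2.5, 1.8, 6.5]
finger_gap: -0.0
grip_force: 3.5
```

Request:
move_arm:
  moves: [0.01, 0.001, -0.003, 0, 0, 0.015, 0.001, -0.005, 0, 0, 0.015, 0.001, -0.005, 0, 0]

```text
clock: 17.77
tcp_pos: [0.5379, -0.0666, 0.1455]
orientation: [-0.001, 0.667, 0.745, -0.004]
wrist_force: [-28.0, -0.3, 47.0]
finger_gap: 0.0002
grip_force: 23.8
```

```bash
python3 look.py a8.png 180 110 380 300
```

```text
17.8167 [ 0.53788665 -0.06657487  0.14549784] [-26.99507011  -0.50857915  45.44990838] scale 3
0 [446.89698804 222.30545947]
0.1 [437.25233332 215.76530881]
0.4 [402.93129316 202.28181527]
0.785 [351.323768   200.42877667]
```

View pics/a8.png

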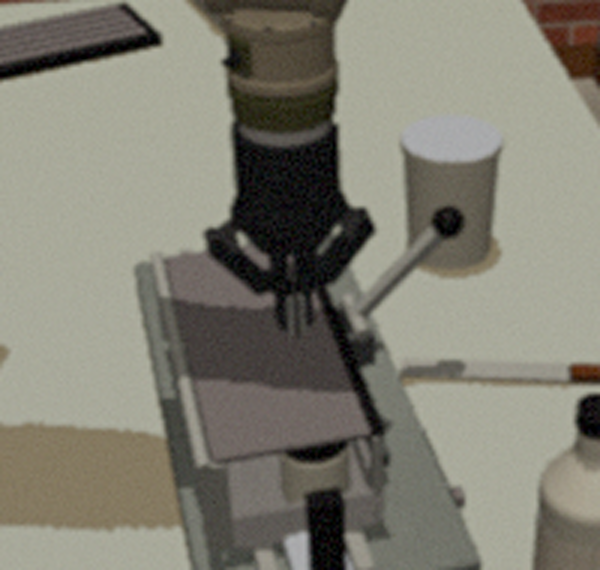

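The lid is level and shut. Next I'll lift away and go round to the far side of the knob at (447,222).

Request:
move_arm:
  moves: [0, 0, 0.03, 0, 0, 0, 0, 0.07, 0, 0, 0, 0, 0.11, 0, 0, 0.03, 0.02, 0.125, 0, 0, 0.06, 0.04, 0.125, 0, 0, 0.09, 0.06, 0.125, 0, 0, 0.12, 0.08, 0.125, 0, 0, 0.15, 0.1, 0.125, 0, 0, 0.172, 0.114, 0.125, 0, 0, 0.172, 0.114, 0.125, 0, 0, 0.172, 0.114, 0.125, 0, 0]

```text
clock: 18.73
tcp_pos: [0.7152, 0.0489, 0.263]
orientation: [-0.001, 0.666, 0.746, -0.001]
wrist_force: [-0.4, -0.3, -0.2]
finger_gap: -0.0001
grip_force: 0.0
```

Request:
move_arm:
  moves: [0, 0, -0.04, 0, 0, 0, 0, -0.08, 0, 0, 0, 0, -0.11, 0, 0, -0.012, -0.001, -0.11, 0, 0, -0.022, -0.002, -0.102, 0, 0, -0.032, -0.004, -0.095, 0, 0, -0.045, -0.005, -0.087, 0, 0, -0.058, -0.006, -0.081, 0, 0, -0.07, -0.008, -0.079, 0, 0, -0.08, -0.009, -0.077, 0, 0, -0.09, -0.01, -0.076, 0, 0, -0.098, -0.011, -0.076, 0, 0]

```text
clock: 19.73
tcp_pos: [0.6168, 0.0363, 0.193]
orientation: [0.002, 0.667, 0.745, 0.002]
wrist_force: [2.0, -0.7, 4.1]
finger_gap: -0.0003
grip_force: 1.5
```

```bash
python3 look.py a9.png 180 110 380 300
```

```text
19.7833 [0.61508881 0.036323   0.19226735] [-0.65806412 -0.59122018  1.97519103] scale 3
0 [446.89698804 222.30545947]
0.1 [437.25233332 215.76530881]
0.4 [402.93129316 202.28181527]
0.785 [351.323768   200.42877667]
```

View pics/a9.png

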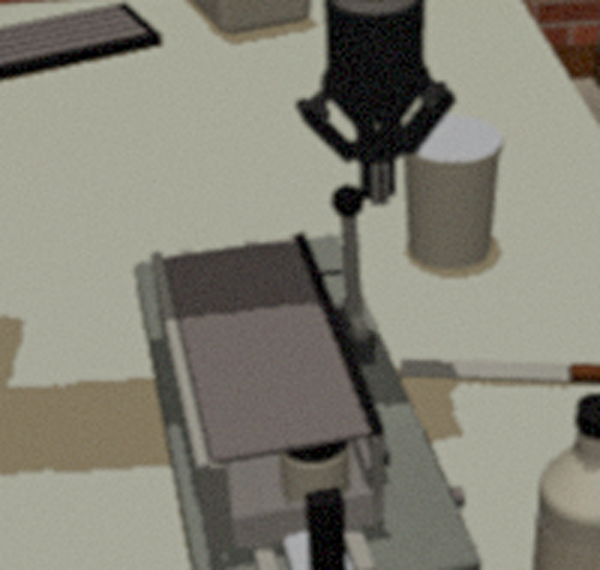

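The lever is raised: the knob at (347,200) puts it at about 0.81 rad. Now to the grip post.

Request:
move_arm:
  moves: [0.012, 0, 0, 0, 0, 0.012, 0, 0.035, 0, 0, 0.012, 0, 0.07, 0, 0, 0, -0.035, 0.07, 0, 0.06, -0.01, -0.07, 0.07, 0, 0.06, -0.02, -0.105, 0.07, 0, 0.06, -0.03, -0.14, 0.07, 0, 0.06, -0.04, -0.175, 0.07, 0, 0.06, -0.05, -0.21, 0.07, 0, 0.06, -0.06, -0.245, 0.07, 0, 0.06, -0.07, -0.275, 0.07, 0, 0.06, -0.077, -0.29, 0.07, 0, 0.06]

```text
clock: 20.78
tcp_pos: [0.5375, -0.2562, 0.2589]
orientation: [-0.001, 0.668, 0.744, -0.001]
wrist_force: [1.0, 0.1, -0.1]
finger_gap: 0.0597
grip_force: 0.0
```

Request:
move_arm:
  moves: [0, 0, 0, 0, 0.06, 0, 0, 0, 0, 0.06]

```text
clock: 20.95
tcp_pos: [0.5385, -0.2534, 0.2591]
orientation: [-0.001, 0.667, 0.745, -0.0]
wrist_force: [0.5, 0.8, 0.2]
finger_gap: 0.0599
grip_force: 0.0
```

Request:
move_arm:
  moves: [0, 0, -0.04, 0, 0.06, 0, 0, -0.08, 0, 0.06, 0, 0, -0.12, 0, 0.06, 0, 0, -0.147, 0, 0.06, 0, 0, -0.147, 0, 0.06, 0, 0, -0.147, 0, 0.0, 0, 0, -0.147, 0, 0.0, 0, 0, -0.147, 0, 0.0, 0, 0, -0.147, 0, 0.0]
  newtons: 50

```text
clock: 21.7
tcp_pos: [0.5398, -0.2534, 0.1153]
orientation: [0.001, 0.666, 0.746, -0.001]
wrist_force: [-5.7, -1.2, 4.6]
finger_gap: 0.0234
grip_force: 50.4
```

```bash
python3 look.py b0.png 180 110 380 300
```

```text
21.75 [ 0.53980319 -0.25341331  0.11529991] [-5.46168868  0.50740588  4.44769765] scale 3
0 [446.89698804 222.30545947]
0.1 [437.25233332 215.76530881]
0.4 [402.93129316 202.28181527]
0.785 [351.323768   200.42877667]
```

Request:
move_arm:
  moves: [0, 0.004, 0, 0, 0, -0.001, 0.011, 0, 0, 0, -0.002, 0.02, 0, 0, 0, -0.003, 0.03, 0, 0, 0, -0.004, 0.04, 0, 0, 0, -0.006, 0.05, 0, 0, 0, -0.007, 0.06, 0, 0, 0, -0.008, 0.07, 0, 0, 0, -0.009, 0.08, 0, 0, 0, -0.01, 0.088, 0, 0, 0, -0.01, 0.094, 0, 0, 0, -0.011, 0.097, 0, 0, 0]

```text
clock: 22.75
tcp_pos: [0.5288, -0.1564, 0.1154]
orientation: [0.002, 0.666, 0.746, -0.001]
wrist_force: [-3.8, -4.1, 3.9]
finger_gap: 0.0233
grip_force: 50.4
```

Run:
```python
from h import *
s=cam('side');t=cam('top')
a=cv2.resize(s['pixels'][130:290,200:340],None,fx=2.5,fy=2.5)
b=cv2.resize(cv2.convertScaleAbs(t['pixels'][190:250,240:315],alpha=1.8),None,fx=5.3333,fy=5.3333,interpolation=cv2.INTER_CUBIC)
h=np.zeros((400,750,3),np.uint8);h[:,:350]=a;h[:b.shape[0],350:]=b[:,:400]
cv2.imwrite('pics/b1.png',h[:,:,::-1]); st=env.get_state();print(st['tcp_pos'],st['wrist_force'])
```

```text
[ 0.52878913 -0.15593973  0.11532603] [-5.9403873   0.84414046  7.02421986]
```

View pics/b1.png

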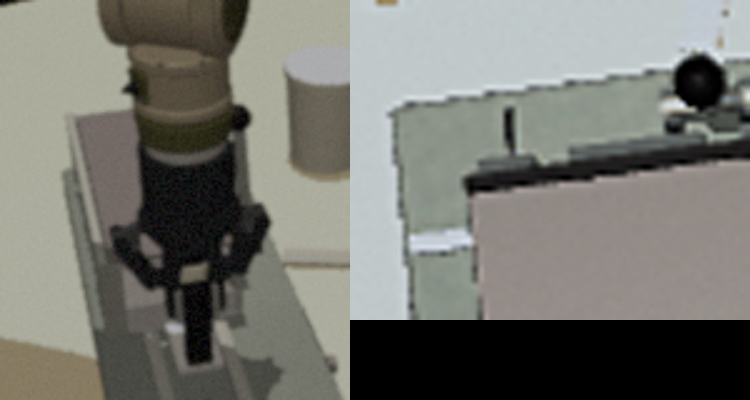

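The lid is still shut. The run mark is at zoom (511,130), and the carriage's small plate is beside it at about (507,160). That was my last picture, so from here I use numbers only.

Run:
```python
from h import *
np.set_printoptions(precision=4,suppress=True,linewidth=200)
t=cam('top');s=cam('side')
C=np.array([.5261,-.0134])-.015*np.array([.9937,.1117]);x=np.array([.9937,.1117]);y=np.array([-.1117,.9937])
sh=lambda p:np.array([(p[:2]-C)@x,(p[:2]-C)@y])
q=plane(t,(240+(466-350)/5.3333-.4,190+180/5.3333-.4),.138);print('lid corner',sh(q),'s',sh(q)[1]-.131+.05)
g=t['pixels'].max(2)[206:228,258:284]
print('cols 258..283, rows 206..');print(g)
O=lambda a,b,z:proj(t,[*(C+a*x+b*y),z])[0]
print(O(.09,.16,.04),O(.05,.16,.04),O(.06,.16,.06))
```

```text
lid corner [0.0547 0.1767] s 0.09568064594447652
cols 258..283, rows 206..
[[112 113 114 114 113 114 115 118 119 119 119 119 119 120 114  76  63  70  76  68  69  77  70  72  78  83]
 [117 118 119 117 119 119 113  73  51  67  76  64  67  71  67  72  77  80  84  83  82  83  85  85  84  83]
 [ 77  62  70  77  66  66  76  67  70  79  84  84  85  80  81  83  83  83  83  85  86  86  85  85  84  82]
 [ 68  74  79  84  82  78  79  79  82  83  87  88  87  84  83  83  82  82  84  83  82  83  85  84  84  84]
 [ 80  82  82  83  82  82  81  81  83  86  81  44  47  87  82  83  83  82  81  84  83  82  83  82  81  82]
 [ 82  82  82  84  84  82  83  81  82  87  78   8  40  89  84  83  83  83  82  84  83  82  84  84  83  84]
 [ 82  82  82  83  84  81  81  82  83  86  79  12  40  90  83  83  82  83  83  84  82  83  83  84  83  83]
 [ 82  82  79  80  82  84  82  83  83  85  80  12  40  90  83  81  83  84  83  84  84  84  84  84  84  84]
 [ 82  82  80  80  82  82  81  82  82  86  79  16  36  90  82  83  82  83  84  85  84  84  83  85  83  83]
 [ 81  81  81  80  82  82  82  81  82  83  78  14  28  92  86 
[... 689 characters left out ...]
 82  83  84  85  67  52  42  34  27  20  22  20  20  19  19  18  18  16  15  16  15  16  15  17  17  16]
 [ 81  83  78  44  18  16  18  18  17  16  16  17  17  16  16  16  15  14  13  13  11  10   3  10  21  19]
 [ 81  82  79  38  10  16  16  16  16  15  14  13  11   8   6  16  23  42  40  62  60  84  82  83  83  83]
 [ 78  81  81  55   7  10   7   3   9  27  44  38  60  86  82  82  82  82  83  83  82  83  83  84  83  82]
 [ 81  82  84  77  31  59  84  82  82  82  82  80  82  83  82  82  81  81  82  80  80  81  80  80  80  80]
 [ 83  83  84  84  71  82  84  82  82  82  81  82  80  81  81  79  81  81  80  80  81  81  79  80  81  81]]
[270.0536 215.0088] [271.4796 227.4529] [270.294  223.6593]
```

By odometry s ≈ 0.0946, and by the lid corner s ≈ 0.0957, so it needs about 4.5 mm more. Then I'll release.

Request:
move_arm:
  moves: [0, 0.002, 0, 0, 0, -0.0005, 0.004, 0, 0, 0, -0.0005, 0.0045, 0, 0, 0, -0.0005, 0.0045, 0, 0, 0]

```text
clock: 23.28
tcp_pos: [0.5284, -0.1524, 0.1153]
orientation: [0.002, 0.667, 0.745, -0.001]
wrist_force: [-5.5, -2.5, 6.1]
finger_gap: 0.0234
grip_force: 50.6
```

Run:
```python
from h import *
np.set_printoptions(precision=4,suppress=True,linewidth=200)
t=cam('top')
g=t['pixels'].max(2)[215:228,258:284]; print(g)
print(env.get_state()['tcp_pos'],env.get_state()['wrist_force'])
```

```text
[[81 81 81 81 82 83 82 81 81 83 78 12 29 91 86 83 83 83 85 85 84 83 84 84 85 84]
 [81 80 81 82 83 82 81 82 82 83 79 33 30 90 87 85 83 83 84 85 84 84 86 87 88 88]
 [83 82 83 82 83 82 82 82 82 83 82 52 28 91 87 85 85 84 85 84 86 85 76 69 72 70]
 [81 82 83 81 82 83 84 84 84 85 90 89 56 61 90 88 85 83 84 83 86 81 50 51 53 54]
 [82 83 81 81 83 85 84 76 70 70 70 71 49 50 53 52 89 85 85 87 90 85 51 55 56 54]
 [83 82 83 82 78 51 52 51 51 51 52 54 53 55 48 23 59 95 89 69 56 54 40 27 20 21]
 [83 82 82 84 81 50 53 55 56 56 54 43 36 38 35 19 21 29 27 22 20 20 19 18 16 18]
 [83 84 88 89 67 39 36 35 27 20 19 20 18 19 19 18 16 17 14 15 15 17 17 16 16 17]
 [82 78 29 23 21 18 19 19 18 17 18 17 17 17 17 16 15 15 12 12 12 10  4 11 21 17]
 [83 80 37 11 14 16 17 16 16 15 14 12 12  9  4 15 24 42 41 61 60 83 83 82 83 83]
 [82 79 40  9 12 10  7  3  9 27 41 38 60 83 81 82 82 82 82 83 81 84 82 83 83 82]
 [82 77 26 21 61 58 85 84 82 83 83 81 82 84 82 82 82 82 81 82 80 81 80 80 79 80]
 [84 85 81 82 82 81 84 83 82 82 81 80 81 80 81 81 81 80 80 80 80 79 80 80 80 80]]
[ 0.5284 -0.1525  0.1153] [-5.8629 -3.0111  5.481 ]
```

Pointer within about 2 mm of the mark. I'll release and return to the robot side of the knob.

Request:
move_arm:
  moves: [0, 0, 0, 0, 0.06, 0, 0, 0, 0, 0.06, 0, 0, 0.03, 0, 0.06, 0, 0, 0.07, 0, 0.06, 0, 0, 0.11, 0, 0.06, 0, 0, 0.15, 0, 0.0, 0.005, 0.04, 0.15, 0, 0, 0.01, 0.08, 0.15, 0, 0, 0.015, 0.12, 0.15, 0, 0, 0.02, 0.15, 0.15, 0, 0, 0.023, 0.182, 0.15, 0, 0, 0.023, 0.182, 0.15, 0, 0]

```text
clock: 24.33
tcp_pos: [0.552, 0.0359, 0.2635]
orientation: [0.0, 0.664, 0.748, 0.002]
wrist_force: [-0.2, 0.0, -0.4]
finger_gap: 0.0003
grip_force: 0.0
```

Request:
move_arm:
  moves: [0, 0, -0.03, 0, 0, 0, 0, -0.06, 0, 0, 0, 0, -0.082, 0, 0, 0.012, 0.001, -0.082, 0, 0]

```text
clock: 24.67
tcp_pos: [0.5584, 0.0321, 0.1756]
orientation: [-0.004, 0.666, 0.746, -0.003]
wrist_force: [-1.3, 0.7, -0.1]
finger_gap: 0.0003
grip_force: 0.0
```

Request:
move_arm:
  moves: [0.01, 0.001, 0, 0, 0, 0.02, 0.002, -0.002, 0, 0, 0.032, 0.003, -0.004, 0, 0, 0.044, 0.005, -0.009, 0, 0, 0.056, 0.006, -0.015, 0, 0, 0.066, 0.007, -0.021, 0, 0, 0.076, 0.008, -0.028, 0, 0, 0.084, 0.008, -0.033, 0, 0, 0.088, 0.009, -0.035, 0, 0, 0.091, 0.009, -0.037, 0, 0, 0.091, 0.009, -0.037, 0, 0]

```text
clock: 25.58
tcp_pos: [0.6488, 0.0401, 0.1465]
orientation: [-0.003, 0.666, 0.745, -0.004]
wrist_force: [-23.8, -2.7, 27.1]
finger_gap: 0.0001
grip_force: 18.2
```

Run:
```python
from h import *
np.set_printoptions(precision=4,suppress=True,linewidth=200)
s=cam('side');t=cam('top')
O=np.array([.5112,-.0151]);x=np.array([.9937,.1117]);y=np.array([-.1117,.9937])
for a in (0,.1,.2):
    q=[*(O+x*(.088+.115*np.sin(np.pi/4-a))+y*.04),.073+.115*np.cos(np.pi/4-a)]; print(a,proj(s,q),proj(t,q))
q=proj(s,[*(O+x*.169+y*.04),.154])[0].astype(int)
print('side origin',q-[8,8]);print(s['pixels'].max(2)[q[1]-8:q[1]+9,q[0]-8:q[0]+9])
print(t['pixels'].max(2)[215:222,260:280])
print(env.get_state()['tcp_pos'],env.get_state()['wrist_force'])
```

```text
0 [[328.9657 184.1018]] [[302.4881 178.074 ]]
0.1 [[325.7508 181.9218]] [[302.711  180.3403]]
0.2 [[322.2132 180.066 ]] [[302.9847 182.9482]]
side origin [320 176]
[[ 23  19  15  17  19  25  38  57  65  65  61  73  93 100 101 100  99]
 [ 27  29  13  27  18  50  76  93  96  93  98  99 105 102  99 103 100]
 [ 29   9  21  19  40  64  92  91  84  79  88  96  97  95 101  97  93]
 [ 36  53  42  29  42  70  78  54  36  28  41  56  68  86 100 101  95]
 [ 50  77  55  35  32  41  40  14  14   9   8   6  31  65  89 107 102]
 [ 48  61  56  37  10  12  17  14  14  33  26  11  13  37  75  88  96]
 [ 57  70  53  27  13   6   0  21  21  28  18   5   8  16  67  94 101]
 [ 54  69  58  35  22   7  17  21  17  22  14  30  13  20  53  86  96]
 [ 60  68  59  25  16  23  16  18  15  17  16  16  15  19  51  82 101]
 [ 57  68  56  34   5   9   9   1   1  24   0   0  16  13  56  90  96]
 [ 56  67  58  31  20  22  23  15  12   2  18  13   3  40  71  89  96]
 [ 51  71  55  40  44  42  28   3   0   1  18  20  36  65  82  97  96]
 [ 54  73  54  41  59  77  60  34  18  17  27  42  63  89  96 103  98]
 [ 54  70  65
[... 205 characters left out ...]
  74  74  77  80  86  94  98 103 103 100  98  93 101  98  98  95]]
[[ 92  94  96  98 100 101 102 104 104 104 105 105 107 106 106 106 106 106 106 106]
 [ 91  94  96  98 100 101 103 102 104 103 106 105 105 106 107 105 105 106 105 105]
 [ 93  95  97  98 100 100 102 103 104 105 104 105 106 106 105 106 106 106 105 106]
 [ 92  95  98  99 100 101 101 104 104 104 105 106 105 105 106 106 105 105 105 105]
 [ 92  97  98  98 101 102 103 104 104 104 105 105 107 106 106 107 106 106 106 106]
 [ 94  96  96 100 102 102 102 103 104 105 105 106 106 106 105 106 105 106 106 105]
 [ 94  97  99 100 100 102 103 103 105 104 106 104 106 105 106 106 105 106 105 105]]
[0.6488 0.0401 0.1465] [-24.0909  -2.9215  27.5888]
```

The knob is at about (328.5,184), against (329,184) predicted for locked, and pressed firmly on its stop. I'll retreat and check.

Request:
move_arm:
  moves: [-0.02, 0, 0.02, 0, 0, -0.03, 0, 0.06, 0, 0, -0.04, 0, 0.1, 0, 0, -0.06, -0.03, 0.13, 0, 0, -0.08, -0.07, 0.14, 0, 0, -0.1, -0.11, 0.14, 0, 0, -0.12, -0.15, 0.14, 0, 0, -0.14, -0.19, 0.14, 0, 0, -0.16, -0.23, 0.14, 0, 0, -0.18, -0.27, 0.14, 0, 0, -0.2, -0.3, 0.14, 0, 0, -0.2, -0.3, 0.14, 0, 0]

```text
clock: 26.68
tcp_pos: [0.4525, -0.2633, 0.2834]
orientation: [0.001, 0.668, 0.744, -0.001]
wrist_force: [0.8, 0.5, 0.2]
finger_gap: -0.0001
grip_force: 0.0
```

Run:
```python
from h import *
np.set_printoptions(precision=4,suppress=True,linewidth=200)
s=cam('side');t=cam('top')
for c,n,b in((s,'side',(318,174,340,196)),(t,'top',(292,170,313,190))):
    j=jars(c,[b],.154)[0]; print(n,j[0],j[1],j[2])
print(t['pixels'].max(2)[210:227,258:280])
st=env.get_state();print(st['tcp_pos'],st['wrist_force'],st['clock'])
```

```text
side [328.8919 183.6622] [ 6  5 10 10 74] [0.6753 0.0462 0.154 ]
top [301.6418 177.5672] [ 6  3  9 10 67] [0.6766 0.046  0.154 ]
[[84 84 86 86 85 85 85 85 85 89 84 45 50 89 86 87 86 86 86 87 87 85]
 [85 85 86 87 88 85 85 84 85 90 82 10 40 93 87 87 87 85 85 86 86 85]
 [85 84 85 87 87 84 84 85 86 89 83 10 41 93 87 85 85 85 87 87 86 87]
 [86 84 84 83 86 86 84 86 86 88 81 13 42 91 87 86 86 87 87 87 86 86]
 [84 86 84 84 85 86 84 86 85 89 82 17 38 93 86 85 85 86 87 88 87 87]
 [85 84 83 84 86 86 85 85 85 87 81 14 30 95 89 85 86 87 88 88 87 87]
 [84 83 85 84 85 86 85 85 84 86 82 33 31 94 90 88 86 86 87 86 88 88]
 [84 84 86 85 85 85 85 85 85 86 85 54 28 95 89 89 86 88 88 88 89 88]
 [84 86 86 85 85 85 87 89 88 87 92 93 58 63 93 91 89 87 86 88 88 85]
 [85 87 85 85 86 88 88 78 71 71 73 73 52 53 54 55 93 89 88 90 94 87]
 [85 86 86 85 80 52 54 54 53 53 54 57 55 58 51 23 63 98 92 72 57 57]
 [85 87 85 88 84 52 55 57 58 58 55 45 38 39 36 20 20 30 28 23 20 20]
 [85 87 91 93 71 41 37 37 28 22 21 22 19 20 20 20 18 16 15 17 16 16]
 [85 81 30 24 22 18 19 20 19 18 18 18 17 16 18 16 15 14 14 13 12  9]
 [86 83 38 11 15 17 17 17 16 17 14 14 12  9  6 15 25 44 42 63 62 87]
 [86 83 42 10 12 11  9  3  9 27 44 40 62 86 86 85 85 86 85 86 85 87]
 [86 80 27 22 64 61 87 85 86 85 86 84 85 87 87 85 85 85 85 85 84 84]]
[ 0.4531 -0.2625  0.2833] [ 0.5554  0.1533 -0.738 ] 26.7833
```

```bash
python3 -c "
from workcell import env
print(env.hand_in())"
```

```text
the job is handed in; nothing more can be done
None
```

I handed the job in at about 27 s: both jars found on the bench stand in the tray's end bays, the lid is shut, the pointer is about 2 mm from the run mark by my measurement, and the lever is down and locked; hand-in returned no verdict.

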